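Third hand: open the screw jar, then hold a bearing block against a sprung stop

TASK

Get things ready for a colleague who will screw down the printed bearing block: first twist the cap of the screw jar in the square holder anticlockwise (seen from above) as far as its stop, so that it can be lifted off with one hand. Then set the bearing block flat on the bed of the aluminium jig, its ends in line with the ends of the sprung stop plate, and press it squarely against the plate with a steady push of about 8 newtons. Finish while still holding it there, pressing; never ram it, and leave everything else on the table where it is.

Things in the scene. Friction and masses are not known exactly. Their poses are not given: they have to be found in the camera images.
- cap (a joint): angle of the jar's twist cap in rad: 0 = shut, grows anticlockwise seen from above, 1.4 = released, hard stop. Starts between 0 and 0.2. It stays where it is left, turns with about 0.12 N m of friction and does not lift off
- cap_grip (a point): centre of the jar's grey ribbed twist cap, half-way up (11 mm above the cap's underside, 83 mm above the table). The cap is 50 mm in diameter, 22 mm tall, upright, with a low ridge 5 mm wide and 3 mm high across its top (along the cap's x axis). The clear jar below it (58 mm across) is held fast in a square black holder 70 x 70 x 28 mm, fixed to the table. Jar and bearing block lie one to the left and one to the right of the jig
- block_center (a point): centre of the loose black printed bearing block, 30 mm above its underside. Foot 36 mm along x, 80 mm along y, 10 mm high; on its middle an upright body 36 mm along x (its flat x faces, with a steel bearing, are flush with the foot), 44 mm along y, up to 60 mm above the underside. Starts standing on the table, z up; 0.1 to 0.2 kg; same front and back. Grip across the 44 mm, above the foot
- jig: fixed aluminium assembly jig on the table: bed 180 mm along x, 130 mm along y, 12 mm thick, origin at the centre of its underside, z up. The stop plate stands over the bed's far part and gives way along the jig's +x; 74 to 90 mm along +x from the origin a fixed dark fence 110 mm wide stands up to 60 mm above the table, carrying the springs
- stop_face (a point): centre of the pressing face of the jig's sprung steel stop plate (14 mm thick along x, 80 mm wide along y, 42 mm tall, its underside 1.5 mm above the bed); the face looks towards the jig's -x; 34.5 mm above the table, half-way across its 80 mm width; at rest it lies 35 mm along +x from the jig's origin and it moves with the plate; axes as the jig's
- stop (a joint): how far the stop plate is pushed back along the jig's +x, in m: 0 at rest, 0.020 at its hard end. The spring is 800 N/m without preload: 0.010 m means 8 N
- figurine_mid (a point): bystander: white printed figurine, 60 mm round foot, 113 mm tall; point 55 mm above its underside
- casebox_mid (a point): bystander: flat blue electronics case 60 x 100 x 30 mm; its centre
- driver_grip (a point): bystander: screwdriver lying on the table between the robot and the jig; the middle of its handle
- smalljar_mid (a point): bystander: small closed jar, 44 mm across and 60 mm tall, standing loose on the table; its centre
- tape_mid (a point): bystander: cardboard ring (tape roll core), 90 mm across, 24 mm tall; its centre
- angle_mid (a point): bystander: black printed L-shaped angle, 50 x 50 x 50 mm with 6 mm walls; point 25 mm above its underside
- scraper_grip (a point): bystander: print scraper, 200 mm long, lying on the table; the middle of its handle
Things that resemble listed ones, but are neither listed nor needed, are in the scene too. What is shaped like the part that bears cap but pink is not meant. What is shaped like the part that bears block_center but red is not meant.

How it is judged (in metres and radians):
On the way, in this order (a step that is already met when the one before it is completed fails the run):
1. the jar's cap is twisted open to its stop (beyond 1.15 rad) (value of joint cap above 1.15 rad), for 0.1 s.
2. the bearing block is on the bed and pressed steadily against the stop plate with 4 to 13 N for a second (contact force between block and stop between 4 and 13 N and value of joint stop between 0.004 and 0.0175 m and z of block_center in the frame of jig between 0.037 and 0.047 m and y of block_center in the frame of jig between -0.013 and 0.013 m and angle between the x axis of block and the x axis of jig, either way round below 0.15 rad and angle between block_center's own z axis and vertical below 0.1 rad and contact force between block and the fingers above 1 N and linear speed of block below 0.01 m/s), for 1 s.
At the end, for the whole second after the job is handed in: The cap is beyond 1.15 rad; the robot still holds the bearing block, flat on the jig's bed (within 5 mm in height, tilt under 0.1 rad), at rest, square to the stop plate (within 0.15 rad), centred on it within 13 mm, pressing it with 4 to 13 N (plate pushed back 4 to 17.5 mm) (all of step 2 and value of joint cap above 1.15 rad); the arm keeps its last pose, push and grip.
It fails at once if the block is rammed against the stop plate (over 25 N) (contact force between block and stop above 25 N).
It fails at once if a bystander is moved by more than 30 mm (distance of any of figurine_mid, casebox_mid, driver_grip, smalljar_mid, tape_mid, angle_mid, scraper_grip from where it was at the start of the episode above 0.03 m).
It also fails if it takes over 56 s, if anything falls off the work surface, if the arm or the gripper's body presses on something with over 40 N, if the wrist force passes 120 N, or if a joint passes its speed limit or range.

ROBOT

A 6-joint arm with a two-finger parallel gripper is mounted at the origin on the work surface. World frame = base frame: x ahead of the robot, y to its left, z up, the work surface at z = 0. Lengths are in mm, angles in degrees, forces in N, time in s.
With the tool pointing down it reaches from about 350 to 850 mm from the base axis. Payload 8.1 kg.
Tool frame: the origin (TCP) lies midway between the tips of the shut fingers; the grasp point (between the pads) lies 19 mm behind it; z points along the fingers, y is the line along which they close (so a half turn about z gives the same grasp; the last joint's range is limited). The gripper opens to 85 mm and grips with 20 to 120 N. Pads are 22 mm wide; open, the fingers measure 114 mm over their backs; the gripper's body (76 mm by 85 mm) begins 54 mm behind the grasp point. The pads swing forward as they close: fully open they stand 13 mm farther back than shut.
Start: joints at [58.934, 7.471, 85.268, -0, 87.261, -4.893], TCP at [264.627, 538.496, 231.292] pointing down, gripper open.
Joint ranges: [-169.43, 169.43], [-51.17, 129.36], [1.28, 143.12], [-76.62, 256.62], [0, 156.53], [-152.29, 152.29]. Speed limits (degrees/s): [136.94, 136.94, 159.86, 180, 180, 180].

INTERFACE

Orientations are given as [roll, pitch, yaw] about the fixed x, y, z axes, in that order (R = Rz(yaw) Ry(pitch) Rx(roll)).
In Python, from bench import sense, snapshot, camera_params, hand_in, masks_of, pinpoint gives the robot as it stands.
- The arm moves only by the tool step_arm, never from a script. Its argument "targets" is a list of rows, each an object with "angular": the turn, a rotation vector about the tool's x, y, z scaled (see below), a list of three; "dp": the shift along the tool's x, y, z scaled (see below), a list of three; "fingers": the closure, from 0 (fully open) to 1 (shut). A call has exactly 8 rows; each row is the pose to reach, as a shift and turn from the pose commanded when the call began, along the tool's axes at that moment, turning the shorter way round; what a row does not reach only later rows make up. The controller multiplies each number of a shift by 0.2 m and each number of a turn by 180 degrees. A row lasts 1/8 s, in which the tool goes at most 62.5 mm and 10.7 degrees, less where a joint would pass 70% of its speed; a pose out of reach is approached as far as the arm can. A call with a number of a shift or a turn outside -1 to 1 is refused whole. A call with a gripper value outside its range is refused whole. The fingers move at their own pace and stop on an object; "newtons" is the grip in N (left out, the last holds). Time passes only in rows, so rows that repeat a pose let the fingers close, or fill a call up. It gives the time, the measured TCP pose, the force, the opening and the grip force at its end, in the units of the state.
- sense(): the state, without advancing time (a new reading comes with each control period).
- snapshot(name): name is "scene" or "top"; returns the picture (384x512x3 uint8, blue, green, red); there is no depth.
- camera_params(name): a dict with "vfov" (degrees; the focal length in pixels is half the picture's height over the tangent of half this angle, whatever the lens; pixels are square), "cx", "cy" (the principal point, pixels), "D" ([k1, k2, p1, p2, k3] as OpenCV has them; the pictures are not rectified), "R" (3x3) and "t" (3): a world point X has camera coordinates R X + t. Camera axes: x right, y down, z forward; pixel columns grow to the right and rows downward; lengths in mm; the calibration is good to about 2 mm. A picture is of the moment at which its call begins. camera_params takes no time and is no camera call.
- hand_in(): hands the job in; it is judged then, once.
Trained networks look in the newest picture that a camera, given by its name, has taken for a name from the list of things; names that differ only in an ending like _2 or _b are one class to them, and where a whole thing is asked for, a point or a joint stands for the part that bears it (a point fixed in the world has none). Each returns a list of dicts, best first, with "conf" (0 to 1); they miss things now and then, are a little off and sometimes report something else, mostly with a low value. They report only what shows in the picture. A call takes as long as a camera call. They do not tell look-alikes from the thing itself.
- masks_of(camera, label): "pixels" (384x512 bool, what is visible of it) and "at" ([column, row] in pixels, amid what is visible of it).
- pinpoint(camera, label): "at" ([column, row] in pixels: a listed point, or the origin of a listed thing).
The state is a dict: "time": time; "joint_pos": joint angles; "qd": joint speeds; "joint_efforts": joint torques, N m; "tool_pos": TCP position; "tcp_rot": TCP orientation; "ft_force": force on the tool from outside, world axes, zero at the start; "wrist_torque": the same for the moment, N m; "finger_gap": finger opening in mm; "grip_force": force on a finger pad.
Only numpy, scipy, OpenCV 4.12 (cv2) and the standard library are available. Lean on these libraries where they do the work, as an engineer would, in place of code of your own. Each camera call takes 0.05 s, during which the arm holds its last target. There are 200 camera calls.

## Working session

There is one attempt and no reset: what is moved stays moved. The work goes in short steps, Python scripts to look and compute and a tool call to move; the robot and the scene stay as the last step left them, time stands still between calls to the robot, and variables do not carry over. Pictures are saved under pics/ and viewed, at most 10 in all, crops included, and the job is handed in when it is done.

Besides the shell and the picture viewer there is one more tool, called after "Call:" in YAML: its name, and indented under it one key for each argument. step_arm: Moves the arm, as the interface text tells. Its arguments: {"type":"object","properties":{"targets":{"type":"array","items":{"type":"object","properties":{"angular":{"type":"array","items":{"type":"number","minimum":-1,"maximum":1}},"dp":{"type":"array","items":{"type":"number","minimum":-1,"maximum":1}},"fingers":{"type":"number"}}}},"newtons":{"type":"number"}},"required":["targets"]}

```bash
ls; mkdir -p pics
python3 - <<'E'
from bench import *
import cv2
for c in("scene","top"):
    im=snapshot(c); cv2.imwrite(f"pics/{c}0.png",im)
    p=camera_params(c); print(c,p)
    for l in("cap_grip","block_center","jig","stop_face","figurine_mid","casebox_mid","driver_grip","smalljar_mid","tape_mid","angle_mid","scraper_grip"):
        print(l,[(round(d["conf"],2),[round(float(v),1) for v in d["at"]]) for d in pinpoint(c,l)][:4])
print(sense())
E
```

```text
pics
scene {'vfov': 46.55892350596601, 'cx': 258.16292972043874, 'cy': 197.1189123664276, 'D': array([-0.09573632,  0.        ,  0.        ,  0.        ,  0.        ]), 'R': array([[ 0.72618837,  0.68746734, -0.00625284],
       [ 0.57946929, -0.61695102, -0.53252866],
       [-0.36995377,  0.38309279, -0.84638887]]), 't': array([-372.96585905, -268.88424238, 1611.75479403])}
cap_grip [(0.83, [176.8, 257.4]), (0.53, [209.3, 218.4]), (0.31, [376.9, 134.3])]
block_center [(0.85, [326.9, 173.9]), (0.68, [305.6, 148.3]), (0.64, [279.0, 133.0])]
jig [(0.87, [285.4, 217.3]), (0.45, [375.6, 134.3])]
stop_face [(0.8, [289.8, 221.9])]
figurine_mid [(0.85, [367.9, 177.6])]
casebox_mid [(0.75, [232.3, 318.3])]
driver_grip [(0.72, [256.1, 184.3])]
smalljar_mid [(0.56, [335.7, 101.7])]
tape_mid [(0.7, [107.0, 290.1])]
angle_mid [(0.62, [377.1, 132.5])]
scraper_grip [(0.91, [139.4, 322.6])]
top {'vfov': 50.69541271495448, 'cx': 260.78988568029285, 'cy': 191.5055653767886, 'D': array([0.00653195, 0.        , 0.        , 0.        , 0.        ]), 'R': array([[ 7.95984954e-04, -9.99902901e-01,  1.391
[... 739 characters left out ...]
4.6, 150.2])]
{'time': 1.2, 'joint_pos': array([ 5.89350573e+01,  7.46950321e+00,  8.52663562e+01, -1.65132052e-03,
        8.72634040e+01, -4.88941241e+00]), 'qd': array([ 0.00127768, -0.00306577,  0.03406699,  0.04320571,  0.10894983,
       -0.03016405]), 'joint_efforts': array([ 2.21969625e-03, -5.69331050e+01, -5.00863910e+01, -2.77466370e-04,
        1.41046628e-03, -6.95306903e-05]), 'tool_pos': array([264.63061481, 538.49333898, 231.3234282 ]), 'tcp_rot': array([1.79999407e+02, 1.70622196e-03, 1.53824549e+02]), 'ft_force': array([-0.24227725,  0.44338408, -0.20128407]), 'wrist_torque': array([-0.0569321 , -0.01411121, -0.02704094]), 'grip_force': 0.0, 'finger_gap': 85.37622490257397}
```

Run:
```python
import cv2
a=cv2.imread("pics/top0.png")[100:290,70:450]; cv2.imwrite("pics/top0c.png",cv2.resize(a,None,fx=2.1,fy=2.1,interpolation=2))
a=cv2.imread("pics/scene0.png")[80:350,80:420]; cv2.imwrite("pics/scene0c.png",cv2.resize(a,None,fx=2.2,fy=2.2,interpolation=2))
```

```text
(no output)
```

View pics/top0c.png

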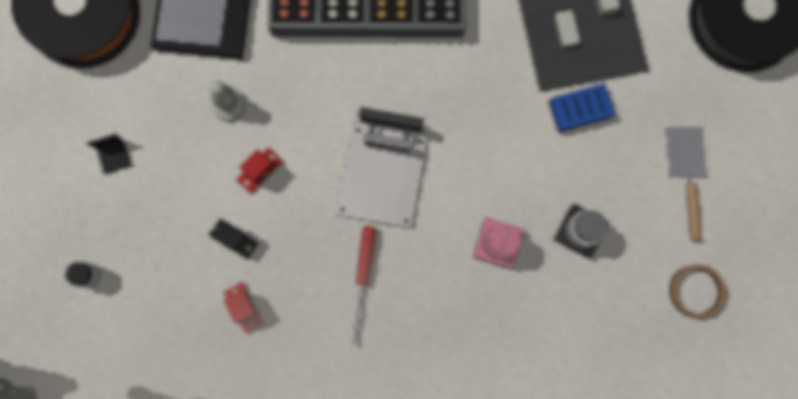

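View pics/scene0c.png

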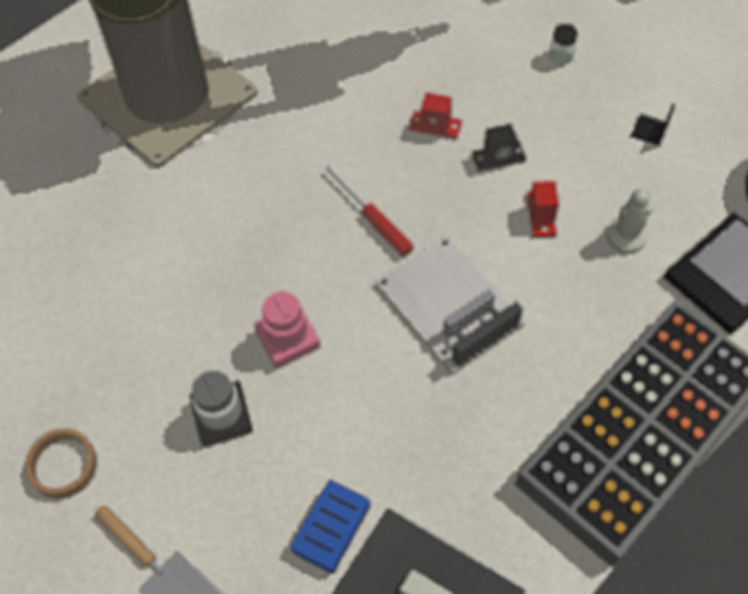

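Look-alikes in the scene picture:
- **Cap:** grey at (177,257) is the right one. Pink at (209,218) is excluded.
- **Block:** black at (306,148) is the right one. Red at (279,133) and (327,174) are excluded, and the black L-angle at (377,133) is a bystander.

Next I fit the poses with masks from both cameras, plus one close crop.

```bash
cat > h.py <<'E'
from bench import *
import numpy as np, cv2
from scipy.optimize import minimize, least_squares
def proj(P,c):
    p=camera_params(c); f=192/np.tan(np.radians(p["vfov"]/2))
    K=np.array([[f,0,p["cx"]],[0,f,p["cy"]],[0,0,1]])
    return cv2.projectPoints(np.asarray(P,float).reshape(-1,3),cv2.Rodrigues(p["R"])[0],p["t"],K,p["D"])[0][:,0]
def tri(obs,z=None):  # obs {cam:px}
    r=lambda X:np.concatenate([proj([X[0],X[1],X[2] if z is None else z],c)[0]-o for c,o in obs.items()])
    s=least_squares(r,[500,0,50] if z is None else [500,0]); return s.x,np.sqrt(np.mean(s.fun**2))
def box(x0,x1,y0,y1,z0,z1): return np.array([[x,y,z] for x in(x0,x1) for y in(y0,y1) for z in(z0,z1)],float)
BLOCK=[box(-18,18,-40,40,0,10),box(-18,18,-22,22,0,60)]
JIG=[box(-90,90,-65,65,0,12),box(74,90,-55,55,0,60),box(35,49,-40,40,13.5,55.5)]
def render(boxes,x,y,a,c,z=0,S=4):
    m=np.zeros((384*S,512*S),np.uint8); R=np.array([[np.cos(a),-np.sin(a),0],[np.sin(a),np.cos(a),0],[0,0,1]])
    for b in boxes:
        q=proj(b@R.T+[x,y,z],c); cv2.fillConvexPoly(m,cv2.convexHull(np.round((q+.5)*S).astype(np.int32)),255)
    return cv2.resize(m,(512,384),interpolation=cv2.INTER_AREA)/255.
def fit(boxes,ms,x,y,angs,z=0):
    def cost(v):
        s=0
        for c,m in ms.items():
            r=render(boxes,v[0],v[1],v[2],c,z); s+=1-np.minimum(r,m).sum()/np.maximum(r,m).sum()
        return s
    best=None
    for a in angs:
        sim=np.array([[x,y,a],[x+8,y,a],[x,y+8,a],[x,y,a+.15]])
        o=minimize(cost,[x,y,a],method="Nelder-Mead",options=dict(initial_simplex=sim,maxiter=90))
        if best is None or o.fun<best.fun: best=o
    return best.x,best.fun
def near(c,l,at):
    L=[d for d in masks_of(c,l)]; L.sort(key=lambda d:np.hypot(*(np.array(d["at"])-at)))
    return L[0]
E
cat > m.py <<'E'
from h import *
for c in("scene","top"): snapshot(c)
print("cap",tri(dict(scene=[176.8,257.4],top=[352.1,206.9])),tri(dict(scene=[176.8,257.4],top=[352.1,206.9]),83))
b0,_=tri(dict(scene=[305.6,148.3],top=[179.4,214.1]),30); j0,_=tri(dict(scene=[285.4,217.3],top=[253.9,181.2]),0)
sf,_=tri(dict(scene=[289.8,221.9],top=[252.8,168.2]),34.5)
print("pp",b0,j0,sf)
mb={c:near(c,"block_center",at)["pixels"].astype(float) for c,at in(("scene",[305.6,148.3]),("top",[179.4,214.1]))}
mj={c:near(c,"jig",at)["pixels"].astype(float) for c,at in(("scene",[285.4,217.3]),("top",[253.9,181.2]))}
mc={c:near(c,"cap_grip",at) for c,at in(("scene",[176.8,257.4]),("top",[352.1,206.9]))}
print("mc",{c:(d["at"],d["pixels"].sum()) for c,d in mc.items()},[ (m.sum()) for m in (*mb.values(),*mj.values())])
print("block",fit(BLOCK,mb,b0[0],b0[1],np.arange(-1.2,1.6,.5)))
print("jig",fit(JIG,mj,j0[0],j0[1],[-.3,0,.3]))
t=np.linspace(0,2*np.pi,24,0); cyl=np.array([[25*np.cos(a),25*np.sin(a),z] for a in t for z in(72,94)])
print("capfit",fit([cyl],{c:d["pixels"].astype(float) for c,d in mc.items()},*tri(dict(scene=[176.8,257.4],top=[352.1,206.9]),83)[0],[0]))
im=[cv2.resize(cv2.imread("pics/scene0.png")[y-30:y+30,x-35:x+35],None,fx=5,fy=5,interpolation=2) for x,y in((177,257),(306,148))]
cv2.imwrite("pics/close.png",np.hstack(im))
E
python3 m.py
```

```text
cap (array([ 499.32029699, -314.60775249,   88.65039344]), np.float64(0.43756904022589366)) (array([ 498.21606013, -314.55756222]), np.float64(0.6232591268278346))
pp [481.46513446 269.79228359] [603.51169554  22.41479067] [638.53160932  14.16898017]
mc {'scene': ([176.3, 255.0], np.int64(299)), 'top': ([350.8, 208.8], np.int64(190))} [np.float64(363.0), np.float64(227.0), np.float64(2224.0), np.float64(1901.0)]Traceback (most recent call last):
  File "m.py", line 11, in <module>
    print("block",fit(BLOCK,mb,b0[0],b0[1],np.arange(-1.2,1.6,.5)))
                  ~~~^^^^^^^^^^^^^^^^^^^^^^^^^^^^^^^^^^^^^^^^^^^^^
  File "h.py", line 28, in fit
    o=minimize(cost,[x,y,a],method="Nelder-Mead",options=dict(initial_simplex=sim,maxiter=90))
    res = _minimize_neldermead(fun, x0, args, callback, bounds=bounds,
                               **options)
    fsim[j] = func(sim[j])
              ~~~~^^^^^^^^
    fx = function(np.copy(x), *(wrapper_args + args))
  File "h.py", line 23, in cost
    r=render(boxes,v[0],v[1],v[2],c,z); s+=1-np.minimum(r,m).sum()/np.maximum(r,m).sum()
  File "h.py", line 17, in render
    q=proj(b@R.T+[x,y,z],c); cv2.fillConvexPoly(m,cv2.convexHull(np.round((q+.5)*S).astype(np.int32)),255)
  File "h.py", line 5, in proj
    p=camera_params(c); f=192/np.tan(np.radians(p["vfov"]/2))
ValueError: time passes only in moves, steps and waits
```

```bash
sed -i 's/^def proj/CP={c:camera_params(c) for c in("scene","top")}\ndef proj/; s/    p=camera_params(c); f=/    p=CP[c]; f=/' h.py; python3 m.py
```

```text
cap (array([ 499.32029699, -314.60775249,   88.65039344]), np.float64(0.43756904022589366)) (array([ 498.21606013, -314.55756222]), np.float64(0.6232591268278346))
pp [481.46513446 269.79228359] [603.51169554  22.41479067] [638.53160932  14.16898017]
mc {'scene': ([174.0, 254.6], np.int64(274)), 'top': ([310.8, 215.3], np.int64(163))} [np.float64(335.0), np.float64(253.0), np.float64(2204.0), np.float64(1904.0)]
block (array([483.93138693, 274.74916308,   2.6017146 ]), np.float64(0.25374753419727514))
jig (array([ 6.03473131e+02,  2.30173005e+01, -1.78727211e-01]), np.float64(0.0716127084880297))
capfit (array([ 4.94364350e+02, -3.12542742e+02,  1.62187323e-01]), np.float64(1.090365788128596))
```

View pics/close.png

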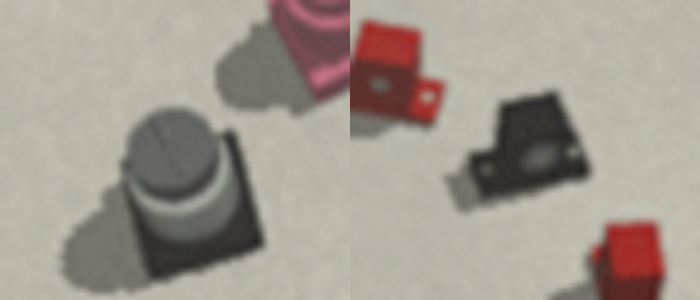

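The crop confirms both choices: the grey cap at about (177,257) in its black holder, and the black block at about (306,148). I'm setting out for the cap now.

Call:
step_arm:
  targets:
    - {"dp": [-0.975, -1, 0], "angular": [0, 0, 0], "fingers": 0}
    - {"dp": [-0.975, -1, 0], "angular": [0, 0, 0], "fingers": 0}
    - {"dp": [-0.975, -1, 0], "angular": [0, 0, 0], "fingers": 0}
    - {"dp": [-0.975, -1, 0], "angular": [0, 0, 0], "fingers": 0}
    - {"dp": [-0.975, -1, 0], "angular": [0, 0, 0], "fingers": 0}
    - {"dp": [-0.975, -1, 0], "angular": [0, 0, 0], "fingers": 0}
    - {"dp": [-0.975, -1, 0], "angular": [0, 0, 0], "fingers": 0}
    - {"dp": [-0.975, -1, 0], "angular": [0, 0, 0], "fingers": 0}

```text
time: 3.0
tool_pos: [351.1, 273.9, 231.3]
tcp_rot: [180.0, -0.0, 153.9]
ft_force: [0.2, 0.7, -0.5]
finger_gap: 85.5
grip_force: 0.0
```

Call:
step_arm:
  targets:
    - {"dp": [-0.975, -1, 0], "angular": [0, 0, 0], "fingers": 0}
    - {"dp": [-0.975, -1, 0], "angular": [0, 0, 0], "fingers": 0}
    - {"dp": [-0.975, -1, 0], "angular": [0, 0, 0], "fingers": 0}
    - {"dp": [-0.975, -1, 0], "angular": [0, 0, 0], "fingers": 0}
    - {"dp": [-0.975, -1, 0], "angular": [0, 0, 0], "fingers": 0}
    - {"dp": [-0.975, -1, 0], "angular": [0, 0, 0], "fingers": 0}
    - {"dp": [-0.975, -1, 0], "angular": [0, 0, 0], "fingers": 0}
    - {"dp": [-0.975, -1, 0], "angular": [0, 0, 0], "fingers": 0}

```text
time: 4.0
tool_pos: [438.1, 8.8, 231.2]
tcp_rot: [180.0, -0.0, 153.9]
ft_force: [0.1, 0.7, 0.5]
finger_gap: 85.4
grip_force: 0.0
```

Call:
step_arm:
  targets:
    - {"dp": [-0.975, -1, 0], "angular": [0, 0, 0.25], "fingers": 0}
    - {"dp": [-0.975, -1, 0], "angular": [0, 0, 0.25], "fingers": 0}
    - {"dp": [-0.975, -1, 0], "angular": [0, 0, 0.25], "fingers": 0}
    - {"dp": [-0.975, -1, 0], "angular": [0, 0, 0.25], "fingers": 0}
    - {"dp": [-0.975, -1, 0], "angular": [0, 0, 0.25], "fingers": 0}
    - {"dp": [-0.975, -1, 0], "angular": [0, 0, 0.25], "fingers": 0}
    - {"dp": [-0.975, -1, 0], "angular": [0, 0, 0.25], "fingers": 0}
    - {"dp": [-0.975, -1, 0], "angular": [0, 0, 0.25], "fingers": 0}

```text
time: 5.0
tool_pos: [525.2, -256.5, 231.5]
tcp_rot: [180.0, -0.0, 109.0]
ft_force: [-0.5, -0.5, 0.2]
finger_gap: 85.6
grip_force: 0.0
```

Call:
step_arm:
  targets:
    - {"dp": [-0.232, -0.217, 0], "angular": [0, 0, 0.355], "fingers": 0}
    - {"dp": [-0.232, -0.217, 0.1], "angular": [0, 0, 0.355], "fingers": 0}
    - {"dp": [-0.232, -0.217, 0.3], "angular": [0, 0, 0.355], "fingers": 0}
    - {"dp": [-0.232, -0.217, 0.5], "angular": [0, 0, 0.355], "fingers": 0}
    - {"dp": [-0.232, -0.217, 0.5], "angular": [0, 0, 0.355], "fingers": 0}
    - {"dp": [-0.232, -0.217, 0.5], "angular": [0, 0, 0.355], "fingers": 0}
    - {"dp": [-0.232, -0.217, 0.5], "angular": [0, 0, 0.355], "fingers": 0}
    - {"dp": [-0.232, -0.217, 0.5], "angular": [0, 0, 0.355], "fingers": 0}

```text
time: 6.0
tool_pos: [499.2, -315.5, 131.7]
tcp_rot: [180.0, -0.0, 45.2]
ft_force: [1.0, 0.7, 0.6]
finger_gap: 85.5
grip_force: 0.0
```

Run:
```python
from h import *
im=snapshot("scene"); s=sense(); print(s["tool_pos"],s["tcp_rot"],s["joint_pos"])
L=masks_of("scene","cap_grip"); print([(d["conf"],d["at"],d["pixels"].sum()) for d in L], [d["at"] for d in pinpoint("scene","cap_grip")])
for P in([499.3,-314.6,94],[499.3,-314.6,83],[*s["tool_pos"]]): print(proj(P,"scene"))
t=np.linspace(0,2*np.pi,40)
v=cv2.resize(im[195:290,115:245],None,fx=6,fy=6,interpolation=2)
for z in(94,72):
    q=proj(np.c_[499.3+25*np.cos(t),-314.6+25*np.sin(t),0*t+z],"scene"); q=((q+.5-[115,195])*6).astype(int)
    cv2.polylines(v,[q.reshape(-1,1,2)],True,(0,255,0),1)
cv2.imwrite("pics/cap1.png",v)
```

```text
[ 499.13655428 -315.6025162   131.69351945] [ 1.79965596e+02 -5.61428137e-03  4.51576804e+01] [-3.72794580e+01  9.82967618e+00  9.32552935e+01  1.06523710e-03
  7.68801869e+01  7.56262179e+00]
[(0.84, [208.3, 220.0], np.int64(260)), (0.6, [176.6, 255.2], np.int64(179))] [[207.0, 222.5], [175.1, 256.4]]
[[175.9246619  256.64294935]]
[[176.57245589 258.29579399]]
[[173.30994771 250.98848901]]
```

View pics/cap1.png

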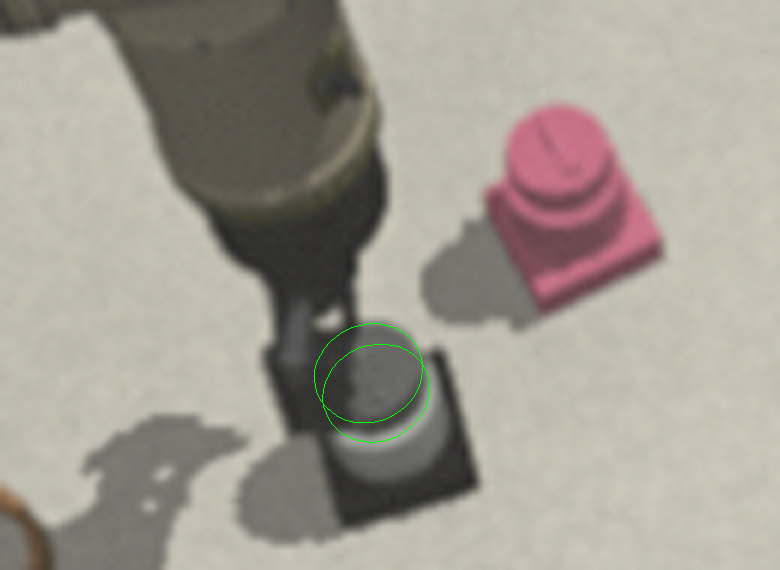

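The green circles land on the cap to within about 2 mm and the gripper stands centred above it. Next I descend and close.

Call:
step_arm:
  newtons: 40
  targets:
    - {"dp": [0, 0, 0.1], "angular": [0, 0, 0], "fingers": 0}
    - {"dp": [0, 0, 0.2], "angular": [0, 0, 0], "fingers": 0}
    - {"dp": [0, 0, 0.27], "angular": [0, 0, 0], "fingers": 0}
    - {"dp": [0, 0, 0.303], "angular": [0, 0, 0], "fingers": 0}
    - {"dp": [0, 0, 0.303], "angular": [0, 0, 0], "fingers": 0}
    - {"dp": [0, 0, 0.303], "angular": [0, 0, 0], "fingers": 0.2}
    - {"dp": [0, 0, 0.303], "angular": [0, 0, 0], "fingers": 0.6}
    - {"dp": [0, 0, 0.303], "angular": [0, 0, 0], "fingers": 0.8}

```text
time: 7.15
tool_pos: [497.3, -314.2, 71.3]
tcp_rot: [-179.7, 0.0, 44.9]
ft_force: [-12.0, 11.4, 12.3]
finger_gap: 48.7
grip_force: 41.3
```

Call:
step_arm:
  targets:
    - {"dp": [0, 0, 0], "angular": [0, 0, 0], "fingers": 0.8}
    - {"dp": [0, 0, 0], "angular": [0, 0, 0], "fingers": 0.8}
    - {"dp": [0, 0, 0], "angular": [0, 0, 0], "fingers": 0.8}
    - {"dp": [0, 0, 0], "angular": [0, 0, 0], "fingers": 0.8}
    - {"dp": [0, 0, 0], "angular": [0, 0, -0.03], "fingers": 0.8}
    - {"dp": [0, 0, 0], "angular": [0, 0, -0.06], "fingers": 0.8}
    - {"dp": [0, 0, 0], "angular": [0, 0, -0.09], "fingers": 0.8}
    - {"dp": [0, 0, 0], "angular": [0, 0, -0.12], "fingers": 0.8}

```text
time: 8.15
tool_pos: [497.3, -314.1, 71.3]
tcp_rot: [-179.7, -0.1, 66.7]
ft_force: [-12.9, 11.1, 12.3]
finger_gap: 49.0
grip_force: 41.3
```

Run:
```python
from bench import *
s=sense(); print({k:s[k].round(2) if hasattr(s[k],'round') else s[k] for k in s})
```

```text
{'time': 8.15, 'joint_pos': array([-3.729e+01,  1.345e+01,  9.585e+01,  3.000e-02,  7.100e+01,
       -1.402e+01]), 'qd': array([-6.000e-02, -3.000e-02, -6.000e-02, -1.000e-02,  9.000e-02,
       -4.278e+01]), 'joint_efforts': array([ -1.52, -54.22, -48.95,  -0.54,  -5.6 ,   1.44]), 'tool_pos': array([ 497.29, -314.11,   71.31]), 'tcp_rot': array([-1.7972e+02, -1.0000e-01,  6.6710e+01]), 'ft_force': array([-12.93,  11.06,  12.29]), 'wrist_torque': array([ 1.66,  1.9 , -0.13]), 'grip_force': 41.32225155830383, 'finger_gap': 48.95530053533768}
```

Call:
step_arm:
  targets:
    - {"dp": [0, 0, 0], "angular": [0, 0, -0.045], "fingers": 0.8}
    - {"dp": [0, 0, 0], "angular": [0, 0, -0.09], "fingers": 0.8}
    - {"dp": [0, 0, 0], "angular": [0, 0, -0.135], "fingers": 0.8}
    - {"dp": [0, 0, 0], "angular": [0, 0, -0.18], "fingers": 0.8}
    - {"dp": [0, 0, 0], "angular": [0, 0, -0.22], "fingers": 0.8}
    - {"dp": [0, 0, 0], "angular": [0, 0, -0.26], "fingers": 0.8}
    - {"dp": [0, 0, 0], "angular": [0, 0, -0.28], "fingers": 0.8}
    - {"dp": [0, 0, 0], "angular": [0, 0, -0.29], "fingers": 0.8}

```text
time: 9.15
tool_pos: [497.4, -314.6, 71.2]
tcp_rot: [-179.9, -0.2, 118.8]
ft_force: [-11.3, 8.6, 13.6]
finger_gap: 48.6
grip_force: 42.4
```

Run:
```python
from bench import *
s=sense(); print(s["tcp_rot"],s["wrist_torque"],s["ft_force"],s["joint_pos"])
```

```text
[-179.9140912    -0.22724407  118.75885861] [ 1.55190035  1.66583757 -0.96883927] [-11.25937075   8.57926413  13.58662309] [-3.73165036e+01  1.34548985e+01  9.58439646e+01  1.44176658e-02
  7.09436955e+01 -6.60802688e+01]
```

Wrist torque is up to 0.97 N m against 0.12 N m of friction after about 74°, so the cap is on its stop. I open and rise.

Call:
step_arm:
  targets:
    - {"dp": [0, 0, 0], "angular": [0, 0, 0], "fingers": 0}
    - {"dp": [0, 0, 0], "angular": [0, 0, 0], "fingers": 0}
    - {"dp": [0, 0, 0], "angular": [0, 0, 0], "fingers": 0}
    - {"dp": [0, 0, 0], "angular": [0, 0, 0], "fingers": 0}
    - {"dp": [0, 0, -0.2], "angular": [0, 0, 0], "fingers": 0}
    - {"dp": [0, 0, -0.5], "angular": [0, 0, 0], "fingers": 0}
    - {"dp": [0, 0, -0.8], "angular": [0, 0, 0], "fingers": 0}
    - {"dp": [0, 0, -0.8], "angular": [0, 0, 0], "fingers": 0}

```text
time: 10.15
tool_pos: [501.8, -318.1, 238.2]
tcp_rot: [179.7, 0.6, 118.7]
ft_force: [1.0, -1.0, -0.2]
finger_gap: 85.3
grip_force: 0.0
```

Run:
```python
from h import *
s=sense(); print(s["tool_pos"],s["tcp_rot"],s["joint_pos"])
im=snapshot("scene"); cv2.imwrite("pics/s2.png",im); im2=snapshot("top"); cv2.imwrite("pics/t2.png",im2)
# dark-pixel masks of the block (image segmentation)
ms={}
for c,I,(x,y) in(("scene",im,(306,148)),("top",im2,(180,214))):
    L=[d["pixels"].astype(float) for d in masks_of(c,"block_center") if np.hypot(d["at"][0]-x,d["at"][1]-y)<10]
    ms[c]=L[0]; ms[c+"_"]=I
for a0 in np.arange(-1.4,1.7,.4):
    r=fit(BLOCK,{c:ms[c] for c in("scene","top")},482,272,[a0]); print(round(a0,1),r[0].round(2),round(r[1],3))
b=r=fit(BLOCK,{c:ms[c] for c in("scene","top")},482,272,np.arange(-1.4,1.7,.4))[0]
out=[]
for c,(x,y) in(("scene",(306,148)),("top",(180,214))):
    v=ms[c+"_"][y-28:y+28,x-32:x+32]; v=cv2.resize(v,None,fx=6,fy=6,interpolation=2)
    R=np.array([[np.cos(b[2]),-np.sin(b[2]),0],[np.sin(b[2]),np.cos(b[2]),0],[0,0,1]])
    for B in BLOCK:
        q=((proj(B@R.T+[b[0],b[1],0],c)+.5-[x-32,y-28])*6).astype(int)
        for i in range(8):
            for k in(1,2,4):
                if not i&k: cv2.line(v,tuple(map(int,q[i])),tuple(map(int,q[i|k])),(0,255,0),1)
    out.append(v)
y,x=254,177; out.append(cv2.resize(im[226:282,177-16:177+16],None,fx=6,fy=6,interpolation=2)[:336])
cv2.imwrite("pics/b2.png",np.hstack(out)[:,:800])
```

```text
[ 501.79785244 -318.09989118  238.22006665] [179.71844882   0.62908896 118.72455836] [-3.73162646e+01  5.72770276e+00  8.64270525e+01  1.83677668e-03
  8.71560297e+01 -6.60424488e+01]
-1.4 [484.01 274.53  -0.58] 0.192
-1.0 [483.58 274.11  -0.59] 0.195
-0.6 [483.96 274.98  -0.57] 0.193
-0.2 [484.15 274.77  -0.57] 0.191
0.2 [484.08 274.78  -0.57] 0.191
0.6 [484.12 274.44   2.57] 0.19
1.0 [484.11 274.36   2.57] 0.19
1.4 [483.88 274.98   2.57] 0.189
```

View pics/b2.png

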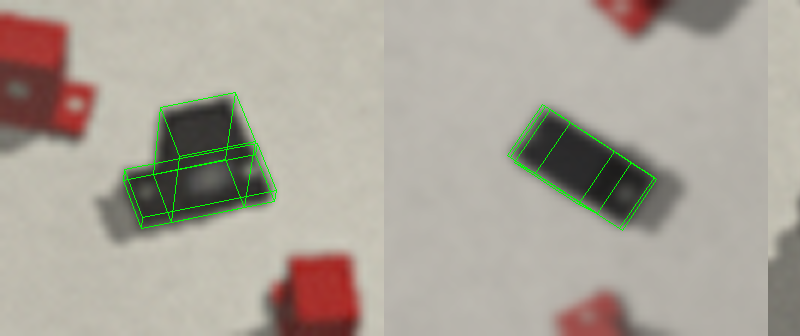

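The fitted model overlays the black block well, with the block at (484, 274.6) mm and yaw -32.7°. Next I move above it.

Call:
step_arm:
  targets:
    - {"dp": [0.875, 0.455, 0], "angular": [0, 0, 0], "fingers": 0}
    - {"dp": [0.875, 0.455, 0], "angular": [0, 0, 0], "fingers": 0}
    - {"dp": [0.875, 0.455, 0], "angular": [0, 0, 0], "fingers": 0}
    - {"dp": [0.875, 0.455, 0], "angular": [0, 0, 0], "fingers": 0}
    - {"dp": [0.875, 0.455, 0], "angular": [0, 0, 0], "fingers": 0}
    - {"dp": [0.875, 0.455, 0], "angular": [0, 0, 0], "fingers": 0}
    - {"dp": [0.875, 0.455, 0], "angular": [0, 0, 0], "fingers": 0}
    - {"dp": [0.875, 0.455, 0], "angular": [0, 0, 0], "fingers": 0}

```text
time: 11.35
tool_pos: [494.5, -119.7, 230.6]
tcp_rot: [-180.0, -0.0, 118.6]
ft_force: [-0.1, -0.3, -0.2]
finger_gap: 85.7
grip_force: 0.0
```

Call:
step_arm:
  targets:
    - {"dp": [0.875, 0.455, 0], "angular": [0, 0, 0], "fingers": 0}
    - {"dp": [0.875, 0.455, 0], "angular": [0, 0, 0], "fingers": 0}
    - {"dp": [0.875, 0.455, 0], "angular": [0, 0, 0], "fingers": 0}
    - {"dp": [0.875, 0.455, 0], "angular": [0, 0, 0], "fingers": 0}
    - {"dp": [0.875, 0.455, 0], "angular": [0, 0, 0], "fingers": 0}
    - {"dp": [0.875, 0.455, 0], "angular": [0, 0, 0], "fingers": 0}
    - {"dp": [0.875, 0.455, 0], "angular": [0, 0, 0], "fingers": 0}
    - {"dp": [0.875, 0.455, 0], "angular": [0, 0, 0], "fingers": 0}

```text
time: 12.35
tool_pos: [490.4, 77.5, 230.7]
tcp_rot: [-180.0, 0.0, 118.6]
ft_force: [-0.1, -0.0, 0.5]
finger_gap: 85.4
grip_force: 0.0
```

Call:
step_arm:
  targets:
    - {"dp": [0.875, 0.455, 0], "angular": [0, 0, -0.158], "fingers": 0}
    - {"dp": [0.875, 0.455, 0], "angular": [0, 0, -0.158], "fingers": 0}
    - {"dp": [0.875, 0.455, 0.1], "angular": [0, 0, -0.158], "fingers": 0}
    - {"dp": [0.875, 0.455, 0.3], "angular": [0, 0, -0.158], "fingers": 0}
    - {"dp": [0.875, 0.455, 0.5], "angular": [0, 0, -0.158], "fingers": 0}
    - {"dp": [0.875, 0.455, 0.55], "angular": [0, 0, -0.158], "fingers": 0}
    - {"dp": [0.875, 0.455, 0.55], "angular": [0, 0, -0.158], "fingers": 0}
    - {"dp": [0.875, 0.455, 0.55], "angular": [0, 0, -0.158], "fingers": 0}

```text
time: 13.35
tool_pos: [487.5, 275.8, 123.1]
tcp_rot: [179.8, 0.1, 147.1]
ft_force: [0.1, -0.1, -0.4]
finger_gap: 85.6
grip_force: 0.0
```

```bash
cat > d.py <<'E'
import sys; from bench import *; import numpy as np
from scipy.spatial.transform import Rotation as R
s=sense(); p=s["tool_pos"]; Q=R.from_euler("xyz",s["tcp_rot"],degrees=True)
print("p",p.round(2),"rpy",s["tcp_rot"].round(2),"f",s["ft_force"].round(2),"tq",s["wrist_torque"].round(2),"j",s["joint_pos"].round(1),"t",s["time"])
if len(sys.argv)>4:
    g=np.array([float(v) for v in sys.argv[1:5]]); T=R.from_euler("xyz",[180,0,g[3]],degrees=True)
    print("dp",(Q.inv().apply(g[:3]-p)/200).round(3),"ang",(np.degrees((Q.inv()*T).as_rotvec())/180).round(4))
E
python3 d.py 484 274.6 18 147.4
```

```text
p [487.51 275.85 123.06] rpy [1.7983e+02 1.1000e-01 1.4712e+02] f [ 0.1  -0.14 -0.38] tq [-0.03 -0.01  0.03] j [ 24.3   5.6  98.8   0.   75.4 -32.9] t 13.35
dp [ 0.012 -0.016  0.525] ang [ 0.0009  0.0006 -0.0015]
```

Call:
step_arm:
  targets:
    - {"dp": [0.008, -0.012, 0.05], "angular": [0, 0, -0.0015], "fingers": 0}
    - {"dp": [0.008, -0.012, 0.15], "angular": [0, 0, -0.0015], "fingers": 0}
    - {"dp": [0.008, -0.012, 0.25], "angular": [0, 0, -0.0015], "fingers": 0}
    - {"dp": [0.008, -0.012, 0.35], "angular": [0, 0, -0.0015], "fingers": 0}
    - {"dp": [0.008, -0.012, 0.44], "angular": [0, 0, -0.0015], "fingers": 0}
    - {"dp": [0.008, -0.012, 0.49], "angular": [0, 0, -0.0015], "fingers": 0}
    - {"dp": [0.008, -0.012, 0.505], "angular": [0, 0, -0.0015], "fingers": 0}
    - {"dp": [0.008, -0.012, 0.505], "angular": [0, 0, -0.0015], "fingers": 0}

```text
time: 14.35
tool_pos: [483.6, 274.7, 20.0]
tcp_rot: [180.0, 0.0, 147.4]
ft_force: [-1.1, 0.2, 0.1]
finger_gap: 85.5
grip_force: 0.0
```

```bash
python3 d.py 484 274.6 20 147.4
```

```text
p [483.64 274.66  20.  ] rpy [1.7997e+02 2.0000e-02 1.4744e+02] f [-1.06  0.19  0.15] tq [0.07 0.03 0.01] j [ 24.3  12.6 102.9   0.   64.5 -33.1] t 14.35
dp [-0.002  0.001 -0.   ] ang [0.0001 0.0001 0.0002]
```

Call:
step_arm:
  newtons: 50
  targets:
    - {"dp": [0, 0, 0], "angular": [0, 0, 0], "fingers": 0.3}
    - {"dp": [0, 0, 0], "angular": [0, 0, 0], "fingers": 0.5}
    - {"dp": [0, 0, 0], "angular": [0, 0, 0], "fingers": 0.8}
    - {"dp": [0, 0, 0], "angular": [0, 0, 0], "fingers": 0.8}
    - {"dp": [0, 0, 0], "angular": [0, 0, 0], "fingers": 0.8}
    - {"dp": [0, 0, 0], "angular": [0, 0, 0], "fingers": 0.8}
    - {"dp": [0, 0, 0], "angular": [0, 0, 0], "fingers": 0.8}
    - {"dp": [0, 0, 0], "angular": [0, 0, 0], "fingers": 0.8}

```text
time: 15.35
tool_pos: [483.9, 274.7, 20.4]
tcp_rot: [179.9, 0.0, 147.4]
ft_force: [-1.0, -0.5, 6.2]
finger_gap: 43.4
grip_force: 51.9
```

Call:
step_arm:
  targets:
    - {"dp": [0, 0, -0.05], "angular": [0, 0, 0], "fingers": 0.8}
    - {"dp": [0, 0, -0.1], "angular": [0, 0, 0], "fingers": 0.8}
    - {"dp": [0, 0, -0.2], "angular": [0, 0, 0], "fingers": 0.8}
    - {"dp": [0, 0, -0.3], "angular": [0, 0, 0], "fingers": 0.8}
    - {"dp": [0, 0, -0.4], "angular": [0, 0, 0], "fingers": 0.8}
    - {"dp": [0, 0, -0.45], "angular": [0, 0, 0], "fingers": 0.8}
    - {"dp": [0, 0, -0.45], "angular": [0, 0, 0], "fingers": 0.8}
    - {"dp": [0, 0, -0.45], "angular": [0, 0, 0], "fingers": 0.8}

```text
time: 16.35
tool_pos: [482.8, 274.3, 108.9]
tcp_rot: [-179.9, -0.0, 147.4]
ft_force: [-0.3, -0.3, -2.2]
finger_gap: 43.9
grip_force: 51.3
```

Run:
```python
from h import *
im=snapshot("scene"); im2=snapshot("top"); s=sense(); print(s["tool_pos"],s["tcp_rot"],s["ft_force"],s["finger_gap"])
p=s["tool_pos"]
r=[]
for c,I in(("scene",im),("top",im2)):
    x,y=proj(p+[0,0,20],c)[0].astype(int); print(c,x,y,proj(p+[0,0,10],c)[0],[(round(d["conf"],2),d["at"]) for d in pinpoint(c,"block_center")])
    r.append(cv2.resize(I[y-40:y+40,x-50:x+50],None,fx=4,fy=4,interpolation=2))
cv2.imwrite("pics/hold.png",np.hstack(r))
# jig again, from both cameras, and stop_face
ms={c:masks_of(c,"jig")[0]["pixels"].astype(float) for c in("scene","top")}
print({c:m.sum() for c,m in ms.items()}); print("jig",fit(JIG,ms,603,23,[-.35,-.18,0]))
print("sf",{c:[(d["conf"],d["at"]) for d in pinpoint(c,"stop_face")] for c in("scene","top")})
a=-.18; print([proj([603.5+35*np.cos(a),22.7+35*np.sin(a),34.5],c) for c in("scene","top")])
```

```text
[482.59755269 274.19408182 108.5610804 ] [-1.79906863e+02 -6.14648999e-02  1.47439621e+02] [-0.29328625 -0.70930397 -1.89535126] 43.93155501375907
scene 309 126 [309.26705106 128.60796782] [(0.91, [278.4, 133.6]), (0.82, [326.9, 173.9]), (0.66, [313.9, 133.5])]
top 173 209 [174.46394673 209.99144877] [(0.75, [191.1, 177.2]), (0.58, [185.2, 246.9])]
{'scene': np.float64(2187.0), 'top': np.float64(1837.0)}
jig (array([ 6.03083622e+02,  2.28583806e+01, -1.71352538e-01]), np.float64(0.09269475110639225))
sf {'scene': [(0.53, [293.8, 223.0]), (0.52, [375.3, 133.1]), (0.48, [335.6, 101.8])], 'top': [(0.71, [250.7, 166.6])]}
[array([[291.57675501, 220.93846389]]), array([[253.53615312, 169.39394777]])]
```

View pics/hold.png

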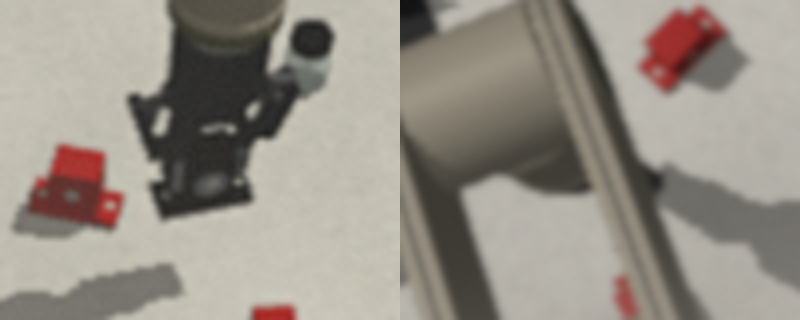

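The picture shows the block level in the fingers (scene, about (310,128)), and the wrist force gives about 0.2 kg. The refit puts the jig at (603.3, 22.9) mm, yaw about -10°. Next I carry the block to a spot above the bed, short of the plate.

```bash
python3 d.py 593.4 24.6 110 170
```

```text
p [483.18 274.44 109.42] rpy [-1.7998e+02 -1.0000e-02  1.4744e+02] f [-1.19 -0.19 -0.5 ] tq [-0.02  0.01 -0.02] j [ 24.3   5.9 100.   -0.   74.1 -33.1] t 16.75
dp [-1.137 -0.756 -0.003] ang [-1.000e-04 -1.000e-04 -1.253e-01]
```

Call:
step_arm:
  targets:
    - {"dp": [-0.1, -0.07, 0], "angular": [0, 0, 0], "fingers": 0.8}
    - {"dp": [-0.3, -0.2, 0], "angular": [0, 0, -0.02], "fingers": 0.8}
    - {"dp": [-0.5, -0.33, 0], "angular": [0, 0, -0.04], "fingers": 0.8}
    - {"dp": [-0.7, -0.46, 0], "angular": [0, 0, -0.06], "fingers": 0.8}
    - {"dp": [-0.85, -0.56, 0], "angular": [0, 0, -0.08], "fingers": 0.8}
    - {"dp": [-0.95, -0.65, 0], "angular": [0, 0, -0.1], "fingers": 0.8}
    - {"dp": [-1, -0.72, 0], "angular": [0, 0, -0.12], "fingers": 0.8}
    - {"dp": [-1, -0.756, 0], "angular": [0, 0, -0.1253], "fingers": 0.8}

```text
time: 17.75
tool_pos: [570.6, 38.4, 109.6]
tcp_rot: [-180.0, -0.0, 169.9]
ft_force: [0.3, 0.1, -1.5]
finger_gap: 43.5
grip_force: 51.3
```

```bash
python3 d.py 593.4 24.6 45 170
```

```text
p [570.56  38.44 109.62] rpy [-180.     -0.    169.94] f [ 0.27  0.15 -1.47] tq [ 0.01 -0.03 -0.03] j [ -1.3   8.3  97.4  -0.   74.3 -81.2] t 17.75
dp [-0.125 -0.048  0.323] ang [-0.     -0.     -0.0003]
```

Call:
step_arm:
  targets:
    - {"dp": [-0.06, -0.02, 0], "angular": [0, 0, 0], "fingers": 0.8}
    - {"dp": [-0.11, -0.04, 0.03], "angular": [0, 0, 0], "fingers": 0.8}
    - {"dp": [-0.12, -0.045, 0.1], "angular": [0, 0, 0], "fingers": 0.8}
    - {"dp": [-0.12, -0.045, 0.17], "angular": [0, 0, 0], "fingers": 0.8}
    - {"dp": [-0.12, -0.045, 0.24], "angular": [0, 0, 0], "fingers": 0.8}
    - {"dp": [-0.12, -0.045, 0.29], "angular": [0, 0, 0], "fingers": 0.8}
    - {"dp": [-0.12, -0.045, 0.32], "angular": [0, 0, 0], "fingers": 0.8}
    - {"dp": [-0.12, -0.045, 0.32], "angular": [0, 0, 0], "fingers": 0.8}

```text
time: 18.75
tool_pos: [592.3, 26.5, 45.2]
tcp_rot: [-180.0, -0.0, 170.0]
ft_force: [-0.2, -0.5, -2.8]
finger_gap: 43.5
grip_force: 51.3
```

```bash
python3 - <<'E'
from h import *
im=snapshot("scene"); s=sense(); p=s["tool_pos"]; print(p,s["tcp_rot"],s["ft_force"])
psi=np.radians(s["tcp_rot"][2]-180)
v=cv2.resize(im[165:275,220:350],None,fx=6,fy=6,interpolation=2)[:600]
def draw(B,x,y,a,z,col):
    R=np.array([[np.cos(a),-np.sin(a),0],[np.sin(a),np.cos(a),0],[0,0,1]])
    for b in B:
        q=((proj(b@R.T+[x,y,z],"scene")+.5-[220,165])*6).astype(int)
        for i in range(8):
            for k in(1,2,4):
                if not i&k: cv2.line(v,tuple(map(int,q[i])),tuple(map(int,q[i|k])),col,1)
draw(JIG,603.3,22.9,-.175,0,(0,255,0)); draw(BLOCK[:1],p[0],p[1],psi,p[2]-20.2,(0,0,255))
cv2.imwrite("pics/jig3.png",v)
E
python3 d.py 593.4 24.6 33 170
```

```text
[592.65326194  26.38656494  45.81250873] [-1.79998865e+02  7.01076799e-03  1.69993143e+02] [ 0.15255495 -0.38099423 -1.25234875]
p [592.65  26.39  45.81] rpy [-1.8000e+02  1.0000e-02  1.6999e+02] f [ 0.15 -0.38 -1.25] tq [-0.03 -0.07  0.01] j [ -2.4  15.7  96.1  -0.   68.2 -82.4] t 18.8
dp [-0.005 -0.008  0.064] ang [-0.  0. -0.]
```

View pics/jig3.png

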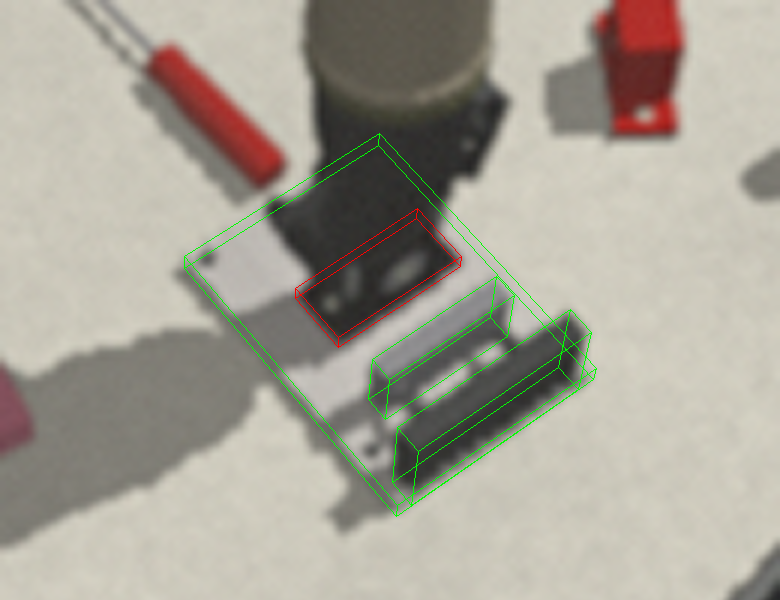

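The overlays for both the jig (green) and the held block (red) match, with the block square and about 25 mm from the plate. I lower it softly.

Call:
step_arm:
  targets:
    - {"dp": [-0.002, -0.007, 0.01], "angular": [0, 0, 0], "fingers": 0.8}
    - {"dp": [-0.002, -0.007, 0.02], "angular": [0, 0, 0], "fingers": 0.8}
    - {"dp": [-0.002, -0.007, 0.03], "angular": [0, 0, 0], "fingers": 0.8}
    - {"dp": [-0.002, -0.007, 0.04], "angular": [0, 0, 0], "fingers": 0.8}
    - {"dp": [-0.002, -0.007, 0.05], "angular": [0, 0, 0], "fingers": 0.8}
    - {"dp": [-0.002, -0.007, 0.055], "angular": [0, 0, 0], "fingers": 0.8}
    - {"dp": [-0.002, -0.007, 0.06], "angular": [0, 0, 0], "fingers": 0.8}
    - {"dp": [-0.002, -0.007, 0.063], "angular": [0, 0, 0], "fingers": 0.8}

```text
time: 19.8
tool_pos: [592.7, 25.0, 33.0]
tcp_rot: [-180.0, 0.0, 170.0]
ft_force: [-0.8, -0.0, -2.0]
finger_gap: 43.3
grip_force: 51.3
```

Call:
step_arm:
  targets:
    - {"dp": [0, 0, 0], "angular": [0, 0, 0], "fingers": 0.8}
    - {"dp": [0, 0, 0], "angular": [0, 0, 0], "fingers": 0.8}
    - {"dp": [0, 0, 0], "angular": [0, 0, 0], "fingers": 0.8}
    - {"dp": [0, 0, 0], "angular": [0, 0, 0], "fingers": 0.8}
    - {"dp": [0, 0, 0], "angular": [0, 0, 0], "fingers": 0.8}
    - {"dp": [0, 0, 0], "angular": [0, 0, 0], "fingers": 0.8}
    - {"dp": [0, 0, 0], "angular": [0, 0, 0], "fingers": 0.8}
    - {"dp": [0, 0, 0], "angular": [0, 0, 0], "fingers": 0.8}

```text
time: 20.8
tool_pos: [592.7, 25.0, 33.1]
tcp_rot: [-180.0, -0.0, 170.0]
ft_force: [-1.2, -0.8, -1.5]
finger_gap: 43.7
grip_force: 51.3
```

```bash
python3 d.py 593.4 24.6 32 170
```

```text
p [592.71  24.95  33.07] rpy [-180.     -0.    169.99] f [-1.24 -0.82 -1.53] tq [-0.    0.03  0.  ] j [ -2.5  16.7  96.4  -0.   66.9 -82.5] t 20.8
dp [-0.004 -0.001  0.005] ang [-0. -0. -0.]
```

Call:
step_arm:
  targets:
    - {"dp": [0, 0, 0.002], "angular": [0, 0, 0], "fingers": 0.8}
    - {"dp": [0, 0, 0.003], "angular": [0, 0, 0], "fingers": 0.8}
    - {"dp": [0, 0, 0.004], "angular": [0, 0, 0], "fingers": 0.8}
    - {"dp": [0, 0, 0.005], "angular": [0, 0, 0], "fingers": 0.8}
    - {"dp": [0, 0, 0.006], "angular": [0, 0, 0], "fingers": 0.8}
    - {"dp": [0, 0, 0.007], "angular": [0, 0, 0], "fingers": 0.8}
    - {"dp": [0, 0, 0.007], "angular": [0, 0, 0], "fingers": 0.8}
    - {"dp": [0, 0, 0.007], "angular": [0, 0, 0], "fingers": 0.8}

```text
time: 21.8
tool_pos: [593.0, 24.9, 32.4]
tcp_rot: [180.0, 0.0, 170.0]
ft_force: [-4.2, -1.0, 7.0]
finger_gap: 43.5
grip_force: 52.2
```

Call:
step_arm:
  targets:
    - {"dp": [0, 0, -0.003], "angular": [0, 0, 0], "fingers": 0.8}
    - {"dp": [-0.015, 0, -0.003], "angular": [0, 0, 0], "fingers": 0.8}
    - {"dp": [-0.03, 0, -0.003], "angular": [0, 0, 0], "fingers": 0.8}
    - {"dp": [-0.045, 0, -0.003], "angular": [0, 0, 0], "fingers": 0.8}
    - {"dp": [-0.06, 0, -0.003], "angular": [0, 0, 0], "fingers": 0.8}
    - {"dp": [-0.075, 0, -0.003], "angular": [0, 0, 0], "fingers": 0.8}
    - {"dp": [-0.09, 0, -0.003], "angular": [0, 0, 0], "fingers": 0.8}
    - {"dp": [-0.1, 0, -0.003], "angular": [0, 0, 0], "fingers": 0.8}

```text
time: 22.8
tool_pos: [612.7, 21.4, 32.4]
tcp_rot: [180.0, 0.0, 170.0]
ft_force: [-3.5, 0.2, 4.8]
finger_gap: 43.4
grip_force: 51.9
```

```bash
python3 d.py 630 18.2 32.4 170
```

```text
p [612.73  21.44  32.45] rpy [1.8000e+02 1.0000e-02 1.6999e+02] f [-3.46  0.22  4.81] tq [ 0.23  0.55 -0.03] j [ -2.8  19.5  93.    0.   67.5 -82.8] t 22.8
dp [-0.088 -0.001  0.   ] ang [ 0.      0.     -0.0001]
```

Call:
step_arm:
  targets:
    - {"dp": [-0.006, 0, -0.001], "angular": [0, 0, 0], "fingers": 0.8}
    - {"dp": [-0.012, 0, -0.002], "angular": [0, 0, 0], "fingers": 0.8}
    - {"dp": [-0.018, 0, -0.002], "angular": [0, 0, 0], "fingers": 0.8}
    - {"dp": [-0.024, 0, -0.002], "angular": [0, 0, 0], "fingers": 0.8}
    - {"dp": [-0.03, 0, -0.002], "angular": [0, 0, 0], "fingers": 0.8}
    - {"dp": [-0.036, 0, -0.002], "angular": [0, 0, 0], "fingers": 0.8}
    - {"dp": [-0.042, 0, -0.002], "angular": [0, 0, 0], "fingers": 0.8}
    - {"dp": [-0.048, 0, -0.002], "angular": [0, 0, 0], "fingers": 0.8}

```text
time: 23.8
tool_pos: [621.5, 19.8, 32.5]
tcp_rot: [-180.0, -0.1, 170.0]
ft_force: [-3.6, 0.2, 1.9]
finger_gap: 43.5
grip_force: 51.6
```

```bash
python3 d.py 630 18.2 32.4 170
```

```text
p [621.51  19.83  32.5 ] rpy [-1.7999e+02 -5.0000e-02  1.6999e+02] f [-3.58  0.22  1.88] tq [ 0.11  0.62 -0.  ] j [ -2.9  20.8  91.4  -0.   67.9 -82.9] t 23.8
dp [-0.043 -0.001  0.   ] ang [-0.     -0.0003 -0.    ]
```

Call:
step_arm:
  targets:
    - {"dp": [-0.004, 0, 0], "angular": [0, 0, 0], "fingers": 0.8}
    - {"dp": [-0.008, 0, 0], "angular": [0, 0, 0], "fingers": 0.8}
    - {"dp": [-0.012, 0, 0], "angular": [0, 0, 0], "fingers": 0.8}
    - {"dp": [-0.016, 0, 0], "angular": [0, 0, 0], "fingers": 0.8}
    - {"dp": [-0.02, 0, 0], "angular": [0, 0, 0], "fingers": 0.8}
    - {"dp": [-0.024, 0, 0], "angular": [0, 0, 0], "fingers": 0.8}
    - {"dp": [-0.028, 0, 0], "angular": [0, 0, 0], "fingers": 0.8}
    - {"dp": [-0.03, 0, 0], "angular": [0, 0, 0], "fingers": 0.8}

```text
time: 24.8
tool_pos: [626.8, 18.9, 32.5]
tcp_rot: [-180.0, -0.1, 170.0]
ft_force: [-8.9, 0.2, 5.0]
finger_gap: 43.2
grip_force: 51.8
```

```bash
python3 d.py 630 18.2 32.4 170
```

```text
p [626.8   18.87  32.49] rpy [-1.7999e+02 -1.3000e-01  1.6999e+02] f [-8.88  0.24  4.95] tq [ 0.15  1.4  -0.12] j [ -3.   21.6  90.4   0.   68.2 -83. ] t 24.8
dp [-0.016 -0.001  0.   ] ang [-0.0001 -0.0007 -0.0001]
```

Call:
step_arm:
  targets:
    - {"dp": [-0.004, 0, 0], "angular": [0, 0, 0], "fingers": 0.8}
    - {"dp": [-0.008, 0, 0], "angular": [0, 0, 0], "fingers": 0.8}
    - {"dp": [-0.012, 0, 0], "angular": [0, 0, 0], "fingers": 0.8}
    - {"dp": [-0.016, 0, 0], "angular": [0, 0, 0], "fingers": 0.8}
    - {"dp": [-0.017, 0, 0], "angular": [0, 0, 0], "fingers": 0.8}
    - {"dp": [-0.017, 0, 0], "angular": [0, 0, 0], "fingers": 0.8}
    - {"dp": [-0.017, 0, 0], "angular": [0, 0, 0], "fingers": 0.8}
    - {"dp": [-0.017, 0, 0], "angular": [0, 0, 0], "fingers": 0.8}

```text
time: 25.8
tool_pos: [629.7, 18.3, 32.5]
tcp_rot: [-180.0, -0.2, 170.0]
ft_force: [-11.6, 1.5, 7.5]
finger_gap: 43.3
grip_force: 52.1
```

Call:
step_arm:
  targets:
    - {"dp": [0, 0, 0], "angular": [0, 0, 0], "fingers": 0.8}
    - {"dp": [0, 0, 0], "angular": [0, 0, 0], "fingers": 0.8}
    - {"dp": [0, 0, 0], "angular": [0, 0, 0], "fingers": 0.8}
    - {"dp": [0, 0, 0], "angular": [0, 0, 0], "fingers": 0.8}
    - {"dp": [0, 0, 0], "angular": [0, 0, 0], "fingers": 0.8}
    - {"dp": [0, 0, 0], "angular": [0, 0, 0], "fingers": 0.8}
    - {"dp": [0, 0, 0], "angular": [0, 0, 0], "fingers": 0.8}
    - {"dp": [0, 0, 0], "angular": [0, 0, 0], "fingers": 0.8}

```text
time: 26.8
tool_pos: [629.7, 18.3, 32.5]
tcp_rot: [-180.0, -0.2, 170.0]
ft_force: [-11.7, 1.1, 7.5]
finger_gap: 43.6
grip_force: 52.1
```

```bash
python3 d.py
python3 - <<'E'
from h import *
im=snapshot("scene"); s=sense(); p=s["tool_pos"]
v=cv2.resize(im[165:275,220:350],None,fx=6,fy=6,interpolation=2)[:600]
def draw(B,x,y,a,z,col):
    R=np.array([[np.cos(a),-np.sin(a),0],[np.sin(a),np.cos(a),0],[0,0,1]])
    for b in B:
        q=((proj(b@R.T+[x,y,z],"scene")+.5-[220,165])*6).astype(int)
        for i in range(8):
            for k in(1,2,4):
                if not i&k: cv2.line(v,tuple(map(int,q[i])),tuple(map(int,q[i|k])),col,1)
draw(JIG[:1],603.3,22.9,-.175,0,(0,255,0)); draw([JIG[2]+[9.5,0,0]],603.3,22.9,-.175,0,(0,255,0))
w=cv2.resize(im[230:285,145:210],None,fx=5,fy=5,interpolation=2); v[:275,:325]=w
cv2.imwrite("pics/end.png",v)
E
```

```text
p [629.67  18.34  32.52] rpy [-179.98   -0.18  169.99] f [-11.69   1.14   7.48] tq [ 0.21  1.71 -0.14] j [ -3.   22.   89.8   0.   68.3 -83. ] t 26.8
```

View pics/end.png

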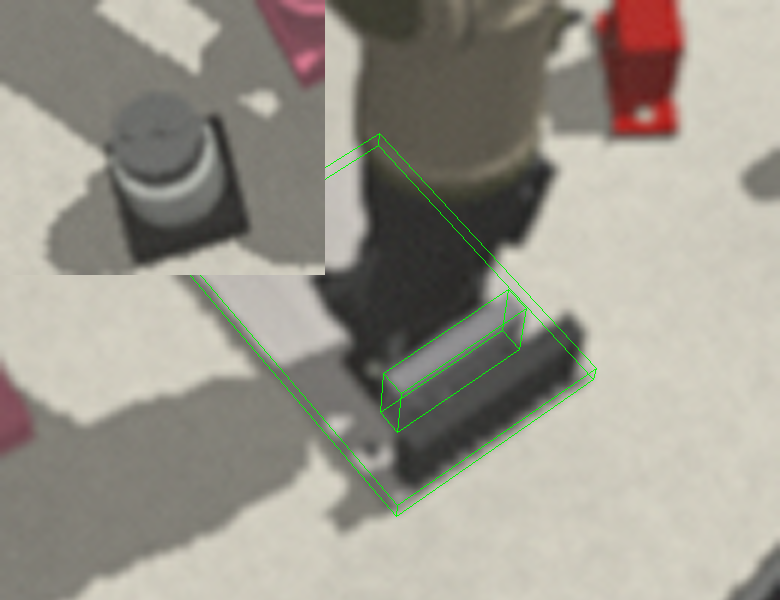

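The picture shows the plate pushed back about 9.5 mm (around 8 N), the block square against it, and the cap's ridge turned to its released position (inset). I hold one more second, then hand in.

Call:
step_arm:
  targets:
    - {"dp": [0, 0, 0], "angular": [0, 0, 0], "fingers": 0.8}
    - {"dp": [0, 0, 0], "angular": [0, 0, 0], "fingers": 0.8}
    - {"dp": [0, 0, 0], "angular": [0, 0, 0], "fingers": 0.8}
    - {"dp": [0, 0, 0], "angular": [0, 0, 0], "fingers": 0.8}
    - {"dp": [0, 0, 0], "angular": [0, 0, 0], "fingers": 0.8}
    - {"dp": [0, 0, 0], "angular": [0, 0, 0], "fingers": 0.8}
    - {"dp": [0, 0, 0], "angular": [0, 0, 0], "fingers": 0.8}
    - {"dp": [0, 0, 0], "angular": [0, 0, 0], "fingers": 0.8}

```text
time: 27.85
tool_pos: [629.7, 18.4, 32.5]
tcp_rot: [-180.0, -0.2, 170.0]
ft_force: [-11.7, 1.4, 5.8]
finger_gap: 43.6
grip_force: 52.1
```

```bash
python3 -c "from bench import *; print(hand_in())"
```

```text
the job is handed in; nothing more can be done
None
```

Handed in at about 28 s, with no verdict shown: the cap is twisted to its stop, and the arm still holds the bearing block flat on the bed and square to the stop plate, pressing at about 8 N (estimated from roughly 9.5 mm of plate travel).

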